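Lock the slide and hold the guide rod through both bushings of a sampler lift stand

TASK

We are refitting the sampler's lift stand: first take the short lock pin from its holder, push it down through the fork and the slide's tongue until its head sits on the fork, and let go of it. Then take the long guide rod from its holder and thread it straight down through the upper bushing and on through the lower one, and finish while still holding it there with the gripper: upright, its foot showing clearly below the lower bushing but clear of the base plate, about midway between the two. Leave the bottle, the cup and the screwdriver where they are.

Things in the scene. Friction and masses are not known exactly. Their poses are not given: they have to be found in the camera images.
- stand: Lift stand, fixed. Origin on the bench under the bushing axis; z up. Base plate 150 (x) x 285 (y -170 to 115) x 12 mm thick. Column 45 x 32 mm at y=+92, 150 tall; its arm (z 130-150) carries the upper bushing, a 44 mm square block. Steel fork at y=-110: two lugs 44 (x) x 56 mm (y -143 to -87), z 78-92 and z 42-56, post at y=-150; the slide's tongue lies between the lugs.
- upper_bushing (a point): Centre of the top mouth of the upper bushing (fixed on the stand, 150 mm above the bench). Vertical bore 15 mm, 20 mm long (z 130 to 150 mm), brass lined. Axes as the stand's.
- lower_bushing (a point): Centre of the top mouth of the lower bushing, in the slide, 74 mm above the bench, under the upper bushing (within the slide's play along the stand's x). Vertical bore 15 mm, 14 mm long (z 60 to 74 mm), brass lined, open below: the base plate's top is at z = 12 mm.
- fork_hole (a point): Centre of the top mouth of the fork's pin hole, in the top face of the upper lug, 92 mm above the bench. Vertical hole 12.5 mm through the upper lug, then 12 mm through the slide's tongue (z 60 to 74 mm), then 14 mm through the lower lug.
- slide (a joint): Slide along the stand's x, -0.004 to 0.004 m; moves at about 1 N. Aluminium bridge, strap 44 mm wide (x), y -130 to 44, z 60-74 mm, with lower bushing at y=0 and tongue hole at y=-110. At 0 its holes line up with the fork's and the upper bushing. Starts up to 3 mm off; the pin's tapered nose pulls it into line. Pinned, it keeps about 2 mm of play.
- pin: Lock pin, steel, about 0.12 kg, 90 mm long. Origin: centre of its nose (lower end); z up to the head. Shank 10 mm thick, 56 long, lowest 14 mm tapering to 4 mm; head 20 mm thick, 34 tall (56 to 90 mm above the nose), its underside the shoulder. Starts upright, shoulder on its holder's top. Home: shoulder on the fork, nose 36 mm above the bench. Keep fingertips above the shoulder.
- rod: Guide rod, steel, about 0.2 kg, 170 mm long. Origin: centre of its foot (lower end); z up to the head. Shaft 12 mm thick, 140 long, its lowest 8 mm tapering to 6.4 mm; head 20 mm thick, 30 tall (140 to 170 mm above the foot). Starts upright in its holder, foot 10 mm above the bench.
- pin_holder: Grey plastic block 60 x 60 x 64 mm tall fixed to the bench, with a vertical hole 12.5 mm in its top that holds the pin. Origin: centre of its underside.
- rod_holder: Grey plastic block 60 x 60 x 70 mm tall fixed to the bench, with a vertical hole 14 mm, 60 mm deep, in its top that holds the rod. Origin: centre of its underside.
- bottle: Amber reagent bottle, 60 mm diameter, 130 mm tall, standing loose. Origin: centre of its underside. Leave it alone.
- cup: White plastic sample cup, 66 mm diameter, 80 mm tall, standing loose. Origin: centre of its underside. Leave it alone.
- driver: Screwdriver, 170 mm long, lying loose on the bench along its x. Leave it alone.

How it is judged:
By the outcome, as a careful person would: the job done as asked, in the order asked, and still so for the second after the job is handed in, while the arm keeps its last pose, push and grip.
It also fails if it takes over 64 s, if anything falls off the work surface, if the arm or the gripper's body presses on something with over 40 N, if the wrist force passes 120 N, or if a joint passes its speed limit or range.

ROBOT

A 7-joint arm with a two-finger parallel gripper is mounted at the origin on the work surface. World frame = base frame: x ahead of the robot, y to its left, z up, the work surface at z = 0. Lengths are in m, angles in rad, forces in N, time in s.
With the tool pointing down it reaches from about 0.4 to 0.85 m from the base axis. Payload 10.4 kg.
Tool frame: the origin (TCP) lies on the centre line of the jaws, within the pads' length; the fingertips stand 8 mm ahead of it and the grasp point (between the pads) lies 11 mm behind it; z points along the fingers, y is the line along which they close (so a half turn about z gives the same grasp; the last joint's range is limited). The gripper opens to 85 mm and grips with 20 to 120 N. Pads are 22 mm wide; open, the fingers measure 114 mm over their backs; the gripper's body (76 mm by 85 mm) begins 54 mm behind the grasp point. The pads swing forward as they close: fully open they stand 13 mm farther back than shut.
Start: joints at [1.262, 0.332, -0.065, 1.46, 0.022, 1.35, -0.088], TCP at [0.176, -0.6, 0.239] pointing down, gripper open.
Joint ranges: [-2.6, 2.6], [-0.5, 2.12], [-1.47, 1.34], [0.16, 2.42], [-1.27, 4.41], [0.06, 2.06], [-2.6, 2.6]. Speed limits (rad/s): [2.22, 2.22, 2.79, 2.79, 3.14, 3.14, 3.14].

INTERFACE

Orientations are given as a unit quaternion [w, x, y, z].
In Python, from bench import readout, imaging, ctrl gives the robot as it stands.
- The arm moves only by the shell command python3 -m pendant 'ROWS' [OPENING] [FORCE]. ROWS is a JSON object whose one key "deltas" holds a list that holds one entry, the list of rows, each a list of 4 numbers: the shift along the tool's x, y, z in units of 60 mm (1.0 is 60 mm), then the turn about the tool's z in units of 5 degrees (1.0 is 5 degrees). In form: {"deltas": [[[dx, dy, dz, turn], ...]]}. A call has exactly 8 rows; each row shifts and turns the commanded pose from where the row before left it, along the tool's axes as they then stand; what a row does not reach is not made up. A row lasts 1/8 s, in which the tool goes at most 62.5 mm and 10.7 degrees, less where a joint would pass 70% of its speed; a pose out of reach is approached as far as the arm can. A call is refused whole if a number of a shift passes 1 or a number of a turn 1, either way. A call with a gripper value outside its range is refused whole. OPENING is the finger opening in mm, from 0 to 85.4, set as the call begins (- or left out, the last holds). The fingers move at their own pace and stop on an object; FORCE is the grip in N (left out, the last holds). Time passes only in rows, so rows that do not move let the fingers close, or fill a call up. It gives the time, the measured TCP pose, the force, the opening and the grip force at its end, in the units of the state.
- readout.state(): the state, without advancing time (a new reading comes with each control period).
- imaging.camera(name): name is "scene" or "top"; returns (picture, depth): 480x640x3 uint8, blue, green, red; 480x640 float32, m along the optical axis (not along the pixel's ray), 0 where there is no reading.
- imaging.camera_model(name): a dict with "fx", "fy", "cx", "cy" (pixels), "rvec" (rotation vector, rad) and "tvec" (3), from world to camera coordinates, as OpenCV has them. Camera axes: x right, y down, z forward; pixel columns grow to the right and rows downward; lengths in m; the calibration is good to about 2 mm. A picture is of the moment at which its call begins. camera_model takes no time and is no camera call.
- ctrl.close_job(): hands the job in; it is judged then, once.
The state is a dict: "time_s": time; "joints": joint angles; "qvel": joint speeds; "joint_efforts": joint torques, N m; "eef_pos": TCP position; "tool_rot": TCP orientation; "force": force on the tool from outside, world axes, zero at the start; "moment": the same for the moment, N m; "grip_width": finger opening in m; "grasp_force": force on a finger pad.
Only numpy, scipy, OpenCV 4.12 (cv2) and the standard library are available. Lean on these libraries where they do the work, as an engineer would, in place of code of your own. Each camera call takes 0.05 s, during which the arm holds its last target. There are 200 camera calls.

## Working session

There is one attempt and no reset: what is moved stays moved. The work goes in short steps, Python scripts to look and compute and a shell command to move; the robot and the scene stay as the last step left them, time stands still between calls to the robot, and variables do not carry over. Pictures are saved under pics/ and viewed, at most 10 in all, crops included, and the job is handed in when it is done.

```bash
mkdir -p pics; python3 - <<'E'
from bench import readout, imaging
import cv2,numpy as np
for n in("scene","top"):
    p,d=imaging.camera(n); cv2.imwrite(f"pics/{n}0.png",p); np.save(f"pics/{n}0.npy",d); print(n,imaging.camera_model(n))
s=readout.state(); print({k:np.round(v,4) for k,v in s.items()})
E
```

```text
scene {'fx': 520.8877756848923, 'fy': 520.8877756848923, 'cx': 324.7633892752816, 'cy': 241.69692406941974, 'rvec': array([ 1.01857844,  2.35764657, -1.14677434]), 'tvec': array([ 0.35424091, -0.16571018,  1.2758203 ])}
top {'fx': 521.6731037253884, 'fy': 521.6731037253884, 'cx': 318.8235955801585, 'cy': 236.94344576957104, 'rvec': array([ 2.15022552, -2.1520205 ,  0.11230291]), 'tvec': array([0.06261913, 0.56579442, 1.09931765])}
{'time_s': np.float64(0.1), 'joints': array([ 1.2624,  0.3328, -0.0647,  1.4608,  0.0216,  1.3499, -0.0885]), 'qvel': array([-0.0001, -0.0017,  0.0001, -0.0007, -0.0029,  0.    ,  0.0006]), 'joint_efforts': array([ 1.10000e-03, -6.26747e+01,  4.92000e-02, -3.92432e+01,
        1.65000e-02,  6.80000e-03,  1.00000e-04]), 'eef_pos': array([ 0.1761, -0.5993,  0.2386]), 'tool_rot': array([-6.000e-04,  9.898e-01,  1.424e-01, -1.000e-04]), 'force': array([ 0.8318, -0.1761, -0.0093]), 'moment': array([-0.0102,  0.0411, -0.021 ]), 'grasp_force': np.float64(0.0), 'grip_width': np.float64(0.0853)}
```

View pics/scene0.png

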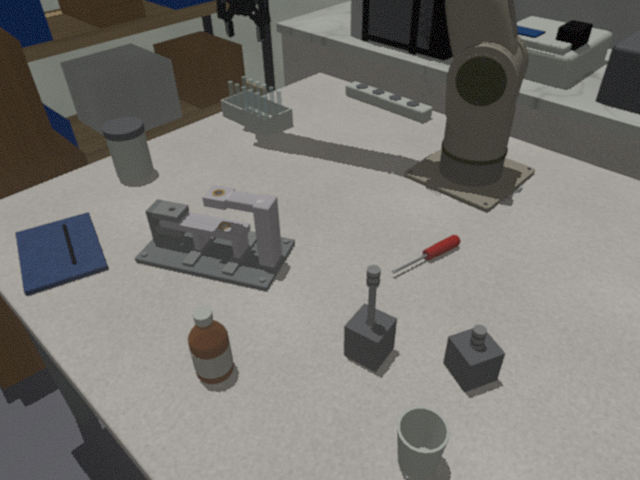

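View pics/top0.png

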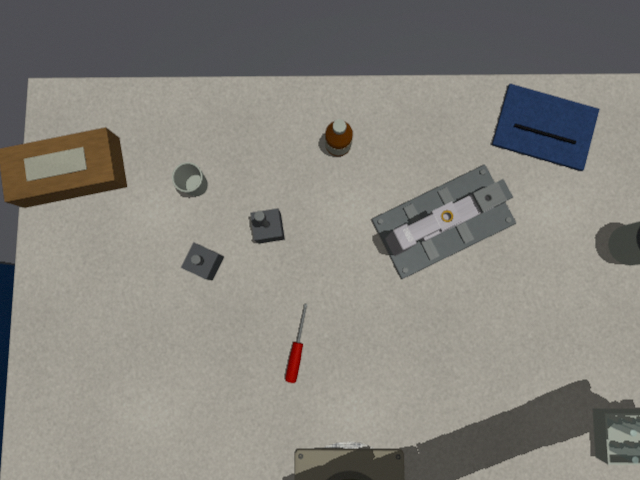

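The scene view shows the stand at left, the rod holder at about (370,335), the pin holder at about (474,357), the bottle and the cup. In the top view the upper bushing is at about (447,216), the fork hole at (488,198), the rod head at (259,217) and the pin head at (196,260). I'll enlarge these.

```bash
python3 - <<'E'
import cv2,numpy as np
p=cv2.imread("pics/top0.png")
a=cv2.resize(p[160:285,365:525],None,fx=5,fy=4.8,interpolation=cv2.INTER_CUBIC)
a=cv2.resize(p[160:280,365:525],None,fx=5,fy=5,interpolation=cv2.INTER_CUBIC)
b=cv2.resize(p[195:285,175:295],None,fx=6,fy=6,interpolation=cv2.INTER_CUBIC)
cv2.imwrite("pics/ca.png",cv2.convertScaleAbs(a,alpha=1.5)); cv2.imwrite("pics/cb.png",cv2.convertScaleAbs(b,alpha=2))
E
```

```text
(no output)
```

View pics/ca.png

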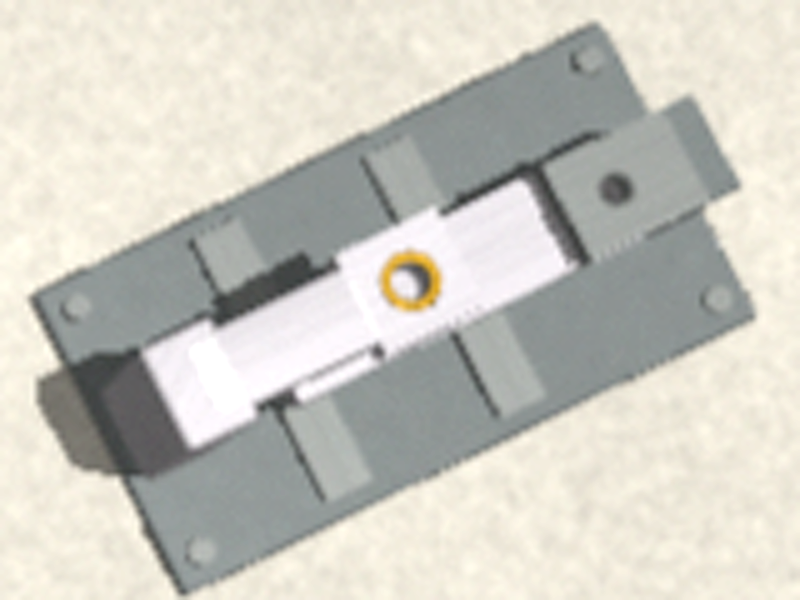

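View pics/cb.png

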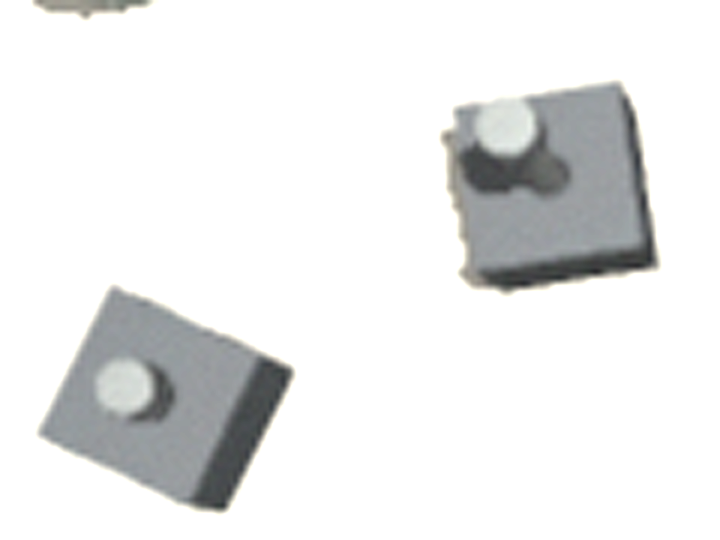

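The crops give bushing mouth (446.8,215.8), fork hole (487.8,197.2), pin head top (195.8,259.1) and rod head top (259.3,215.8) in full-image pixels.

```bash
cat > h.py <<'E'
from bench import readout, imaging
import cv2,numpy as np
from scipy.spatial.transform import Rotation as R
def at(cam,u,v,z):
    m=imaging.camera_model(cam); Rm=cv2.Rodrigues(m["rvec"])[0]; c=-Rm.T@m["tvec"]
    r=Rm.T@np.array([(u-m["cx"])/m["fx"],(v-m["cy"])/m["fy"],1]); return c+r*(z-c[2])/r[2]
def depthpt(cam,u,v,d):
    m=imaging.camera_model(cam); Rm=cv2.Rodrigues(m["rvec"])[0]; k=np.median(d[int(v)-1:int(v)+3,int(u)-1:int(u)+3])
    return Rm.T@(k*np.array([(u-m["cx"])/m["fx"],(v-m["cy"])/m["fy"],1])-m["tvec"])
def proj(cam,X):
    m=imaging.camera_model(cam); K=np.array([[m["fx"],0,m["cx"]],[0,m["fy"],m["cy"]],[0,0,1]])
    return cv2.projectPoints(np.array(X,float).reshape(-1,3),m["rvec"],m["tvec"],K,None)[0][:,0]
def plan(x,y,yaw=None):
    "TCP delta in tool axes; yaw = world angle wanted of tool y"
    s=readout.state(); q=s["tool_rot"]; T=R.from_quat(np.r_[q[1:],q[0]]).as_matrix()
    d=T.T@(np.array([x,y,s["eef_pos"][2]])-s["eef_pos"]); cur=np.degrees(np.arctan2(T[1,1],T[0,1]))
    print("tcp",np.round(s["eef_pos"],4),"tilt deg",np.round(np.degrees(T[:2,2]),2),"ytool ang",round(cur,2),"F",np.round(s["force"],1),"w",round(s["grip_width"],4),"t",s["time_s"])
    print("units dx,dy",np.round(d[:2]/.06,3))
    if yaw is not None:
        # tool z down: positive turn decreases world angle
        e=(cur-yaw+90)%180-90; print("turn units",round(e/5,2),"j7",s["joints"][6])
E
python3 - <<'E'
from h import *
d=np.load("pics/top0.npy")
P={}
for n,u,v,z in(("bush",446.8,215.8,.15),("fork",487.8,197.2,.092),("pin",195.8,259.1,.098),("rod",259.3,215.8,.18)):
    P[n]=at("top",u,v,z); q=depthpt("top",u,v,d); print(n,P[n].round(4),"depth",q.round(4),"scene px",proj("scene",P[n]).round(1))
e=P["fork"]-P["bush"];print(np.hypot(*e[:2]),np.degrees(np.arctan2(e[1],e[0])))
for u,v in((484.5,164.5),(515.6,223.5),(401.5,278.5),(371.5,219.2)): print("corner",at("top",u,v,.012).round(4))
f=lambda a,b:(175-.5+(a+.5)/6,195-.5+(b+.5)/6)
for a,b in((113,288),(258,355),(192,502),(40,434)): print("pinh",at("top",*f(a,b),.064).round(4))
for a,b in((456,105),(620,85),(643,245),(480,272)): print("rodh",at("top",*f(a,b),.07).round(4))
print("bottle",at("top",340,135,.1).round(3),"cup",at("top",189,180,.08).round(3))
plan(*P["pin"][:2])
E
```

```text
bush [ 0.593  -0.1898  0.15  ] depth [ 0.6052 -0.2071  0.0748] scene px [[218.4 192.2]]
fork [ 0.6412 -0.2889  0.092 ] depth [ 0.6446 -0.2942  0.0748] scene px [[171.9 208.5]]
pin [0.5129 0.3133 0.098 ] depth [0.5128 0.3131 0.0986] scene px [[479.3 327.8]]
rod [0.589  0.1732 0.18  ] depth [0.5889 0.1731 0.1809] scene px [[373.6 267.7]]
0.11020750437880109 -64.06400543991792
corner [ 0.7317 -0.3093  0.012 ]
corner [ 0.5978 -0.3726  0.012 ]
corner [ 0.4766 -0.1187  0.012 ]
corner [ 0.6081 -0.0546  0.012 ]
pinh [0.5507 0.328  0.064 ]
pinh [0.5269 0.2759 0.064 ]
pinh [0.4751 0.2979 0.064 ]
pinh [0.4991 0.3523 0.064 ]
rodh [0.615  0.2065 0.07  ]
rodh [0.622  0.1484 0.07  ]
rodh [0.565  0.1398 0.07  ]
rodh [0.5555 0.1971 0.07  ]
bottle [0.773 0.017 0.1  ] cup [0.683 0.337 0.08 ]
tcp [ 0.1761 -0.5993  0.2386] tilt deg [-0.02  0.07] ytool ang -73.62 F [ 0.8 -0.2 -0. ] w 0.0853 t 0.1
units dx,dy [  9.674 -13.011]
```

```bash
python3 -m pendant '{"deltas": [[[0,0,0,-1],[0,0,0,-1],[0,0,0,-1],[0,0,0,-1],[0,0,0,-1],[0,0,0,-1],[0,0,0,-1],[0,0,0,-1]]]}' 60 && python3 -m pendant '{"deltas": [[[0,0,0,-1],[0,0,0,-1],[0,0,0,-1],[0,0,0,-1],[0,0,0,-1],[0,0,0,-1],[0,0,0,-0.72],[0,0,0,0]]]}'; python3 -c "
from h import *
plan(.5129,.3133,0)"
```

```text
time_s: 1.1
eef_pos: [0.1761, -0.5994, 0.2388]
tool_rot: [-0.0, 0.881, 0.474, 0.0]
force: [0.0, 0.4, 0.4]
grip_width: 0.0599
grasp_force: 0.0
time_s: 2.1
eef_pos: [0.1761, -0.5995, 0.2389]
tool_rot: [-0.0, 0.707, 0.707, 0.0]
force: [-1.2, -0.3, -0.3]
grip_width: 0.0598
grasp_force: 0.0
tcp [ 0.1761 -0.5995  0.2389] tilt deg [-0.01  0.04] ytool ang -0.05 F [-1.2 -0.3 -0.3] w 0.0598 t 2.1
units dx,dy [15.219  5.599]
turn units -0.01 j7 1.154123427222438
```

```bash
python3 -m pendant '{"deltas": [[[0,0.8,0,0],[0,0.9,0,0],[0.3,0.9,0,0],[0.4,0.9,0,0],[0.5,0.8,0,0],[0.6,0.7,0,0],[0.8,0.6,0,0],[1,0,0,0]]]}' && python3 -m pendant '{"deltas": [[[1,0,0,0],[1,0,0,0],[1,0,0,0],[1,0,0,0],[1,0,0,0],[1,0,0,0],[1,0,0,0],[1,0,0,0]]]}' && python3 -m pendant '{"deltas": [[[1,0,0,0],[1,0,0,0],[1,0,0,0],[0.6,0,0,0],[0,0,0,0],[0,0,0,0],[0,0,0,0],[0,0,0,0]]]}' ; python3 -c "
from h import *
plan(.5129,.3133,0)"
```

```text
time_s: 3.1
eef_pos: [0.5145, -0.3811, 0.2381]
tool_rot: [-0.001, 0.707, 0.707, 0.001]
force: [0.5, 0.6, 0.3]
grip_width: 0.06
grasp_force: 0.0
time_s: 4.1
eef_pos: [0.5122, 0.0979, 0.2394]
tool_rot: [0.0, 0.708, 0.706, 0.0]
force: [0.9, -1.0, -0.5]
grip_width: 0.0597
grasp_force: 0.0
time_s: 5.1
eef_pos: [0.5131, 0.3111, 0.2394]
tool_rot: [0.0, 0.708, 0.706, -0.0]
force: [0.4, 0.2, 0.5]
grip_width: 0.0602
grasp_force: 0.0
tcp [0.5131 0.3111 0.2394] tilt deg [ 0.03 -0.03] ytool ang -0.14 F [0.4 0.2 0.5] w 0.0602 t 5.1
units dx,dy [ 0.037 -0.003]
turn units -0.03 j7 -0.8192659334932467
```

```bash
python3 -m pendant '{"deltas": [[[0.037,0,0.6,0],[0,0,0.6,0],[0,0,0.6,0],[0,0,0.4,0],[0,0,0.3,0],[0,0,0.2,0],[0,0,0,0],[0,0,0,0]]]}' 50 && python3 -m pendant '{"deltas": [[[0,0,0,0],[0,0,0,0],[0,0,0,0],[0,0,0,0],[0,0,0,0],[0,0,0,0],[0,0,0,0],[0,0,0,0]]]}' 0 60; python3 -c "
from h import *
plan(.5129,.3133,0)"
```

```text
time_s: 6.1
eef_pos: [0.5131, 0.3148, 0.0782]
tool_rot: [0.0, 0.707, 0.707, 0.001]
force: [-0.4, 0.6, 0.0]
grip_width: 0.0501
grasp_force: 0.0
time_s: 7.1
eef_pos: [0.513, 0.3146, 0.0781]
tool_rot: [0.0, 0.707, 0.707, 0.0]
force: [-1.0, -1.5, 6.9]
grip_width: 0.0183
grasp_force: 58.4
tcp [0.513  0.3146 0.0781] tilt deg [0.06 0.01] ytool ang -0.03 F [-1.  -1.5  6.9] w 0.0183 t 7.1
units dx,dy [-0.022 -0.001]
turn units -0.01 j7 -0.9065919049787181
```

```bash
python3 -m pendant '{"deltas": [[[0,0,-0.2,0],[0,0,-0.4,0],[0,0,-0.7,0],[0,0,-0.7,0],[0,0,-0.6,0],[0,0,-0.3,0],[-0.2,0,0,0],[-0.6,0,0,0]]]}' && python3 -m pendant '{"deltas": [[[-0.9,0,0,0],[-0.9,0,0,0],[-0.9,0,0,0],[-0.9,0,0,0],[-0.9,0,0,0],[-0.8,0.4,0,0],[-0.8,0.4,0,0],[-0.7,0.4,0,0]]]}' && python3 -m pendant '{"deltas": [[[-0.7,0.4,0,0],[-0.5,0.3,0,0],[-0.3,0.2,0,0],[0,0,0,0],[0,0,0,0],[0,0,0,0],[0,0,0,0],[0,0,0,0]]]}' ; python3 - <<'E'
from h import *
plan(.6412,-.2889,0)
for n in("top","scene"):
    p,d=imaging.camera(n); cv2.imwrite(f"pics/{n}1.png",p)
s,t=cv2.imread("pics/scene1.png"),cv2.imread("pics/top1.png")
e=lambda p,x,y:cv2.resize(p[y:y+150,x:x+100],None,fx=4,fy=4,interpolation=cv2.INTER_CUBIC)
cv2.imwrite("pics/c1.png",cv2.convertScaleAbs(np.hstack([e(s,120,100),e(t,435,120)]),alpha=1.5))
E
```

```text
time_s: 8.1
eef_pos: [0.5115, 0.2664, 0.2495]
tool_rot: [-0.001, 0.706, 0.708, -0.001]
force: [0.5, -0.1, -1.1]
grip_width: 0.0183
grasp_force: 58.7
time_s: 9.1
eef_pos: [0.5836, -0.1447, 0.2492]
tool_rot: [-0.001, 0.708, 0.706, -0.001]
force: [1.0, 0.2, -0.9]
grip_width: 0.0182
grasp_force: 58.9
time_s: 10.1
eef_pos: [0.6383, -0.2314, 0.2516]
tool_rot: [0.0, 0.707, 0.707, 0.0]
force: [-1.1, 0.2, -1.2]
grip_width: 0.0186
grasp_force: 59.0
tcp [ 0.6383 -0.2314  0.2516] tilt deg [ 0.02 -0.02] ytool ang -0.01 F [-1.1  0.2 -1.2] w 0.0186 t 10.1
units dx,dy [-0.958  0.048]
turn units -0.0 j7 0.13314506082450356
```

View pics/c1.png

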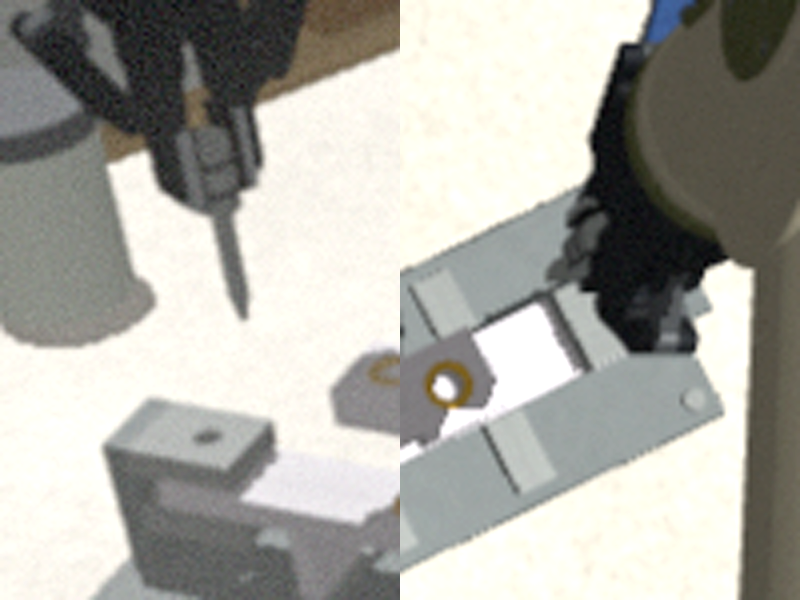

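```bash
python3 - <<'E'
from h import *
x,y=.6383,-.2314
print(proj("scene",[[x,y,.1815],[x,y,.1955],[x,y,.2375],[x+.003,y,.1815],[x,y+.003,.1815],[.6412,-.2889,.092]]).round(1))
E
```

```text
[[181.3 179.2]
 [179.8 172.4]
 [175.2 151.3]
 [179.9 179.8]
 [182.2 179.7]
 [171.8 208.5]]
```

```bash
python3 -m pendant '{"deltas": [[[-0.5,0.03,0,0],[-0.46,0,0,0],[0,0,0.4,0],[0,0,0.4,0],[0,0,0.3,0],[0,0,0.2,0],[0,0,0,0],[0,0,0,0]]]}' ; python3 - <<'E'
from h import *
plan(.6412,-.2889,0)
s,d=imaging.camera("scene")
e=cv2.resize(s[150:240,115:235],None,fx=6,fy=6,interpolation=cv2.INTER_CUBIC)
cv2.imwrite("pics/c2.png",cv2.convertScaleAbs(e,alpha=1.5))
E
```

```text
time_s: 11.2
eef_pos: [0.6406, -0.2893, 0.1744]
tool_rot: [0.001, 0.707, 0.707, 0.0]
force: [0.1, 0.0, -1.0]
grip_width: 0.0182
grasp_force: 59.0
tcp [ 0.6406 -0.2893  0.1744] tilt deg [ 0.08 -0.03] ytool ang -0.02 F [ 0.1  0.  -1. ] w 0.0182 t 11.2
units dx,dy [0.007 0.01 ]
turn units -0.0 j7 0.19695526898876023
```

View pics/c2.png

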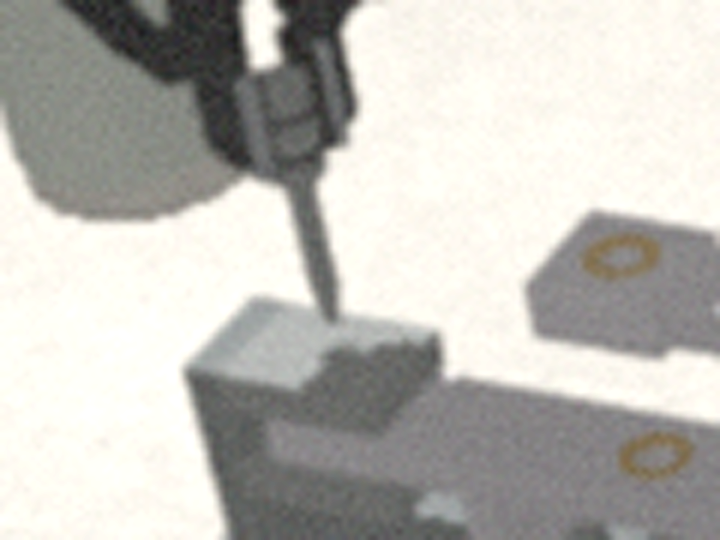

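The pin nose at about (170,203) lies directly above the hole's expected image position, so I'm going down.

```bash
python3 -m pendant '{"deltas": [[[0,0,0.1,0],[0,0,0.1,0],[0,0,0.1,0],[0,0,0.08,0],[0,0,0.08,0],[0,0,0.08,0],[0,0,0.06,0],[0,0,0,0]]]}' ; python3 -c "
from h import *
plan(.6412,-.2889,0)"
```

```text
time_s: 12.25
eef_pos: [0.64, -0.2892, 0.137]
tool_rot: [-0.0, 0.707, 0.707, -0.0]
force: [-0.3, 0.6, -1.0]
grip_width: 0.0178
grasp_force: 59.0
tcp [ 0.64   -0.2892  0.137 ] tilt deg [-0.02  0.01] ytool ang -0.02 F [-0.3  0.6 -1. ] w 0.0178 t 12.25
units dx,dy [0.005 0.02 ]
turn units -0.0 j7 0.18762097670581607
```

```bash
python3 -m pendant '{"deltas": [[[0,0,0.08,0],[0,0,0.08,0],[0,0,0.08,0],[0,0,0.08,0],[0,0,0.06,0],[0,0,0.04,0],[0,0,0.03,0],[0,0,0,0]]]}' ; python3 -c "
from h import *
plan(.6412,-.2889,0)"
```

```text
time_s: 13.25
eef_pos: [0.6401, -0.2892, 0.1103]
tool_rot: [-0.0, 0.707, 0.707, -0.0]
force: [0.3, 0.7, -1.1]
grip_width: 0.0178
grasp_force: 59.0
tcp [ 0.6401 -0.2892  0.1103] tilt deg [-0. -0.] ytool ang -0.02 F [ 0.3  0.7 -1.1] w 0.0178 t 13.25
units dx,dy [0.006 0.018]
turn units -0.0 j7 0.18022521681493536
```

```bash
python3 -m pendant '{"deltas": [[[0,0,0.03,0],[0,0,0.02,0],[0,0,0.02,0],[0,0,0.01,0],[0,0,0.01,0],[0,0,0,0],[0,0,0,0],[0,0,0,0]]]}' ; python3 -c "
from h import *
plan(.6412,-.2889,0)"
```

```text
time_s: 14.25
eef_pos: [0.6402, -0.2893, 0.1061]
tool_rot: [0.0, 0.707, 0.707, -0.0]
force: [-4.4, 2.4, 7.8]
grip_width: 0.0184
grasp_force: 59.9
tcp [ 0.6402 -0.2893  0.1061] tilt deg [ 0.02 -0.03] ytool ang -0.03 F [-4.4  2.4  7.8] w 0.0184 t 14.25
units dx,dy [0.006 0.016]
turn units -0.01 j7 0.17865560705025785
```

```bash
python3 -m pendant '{"deltas": [[[0,0,0,0],[0,0,0,0],[0,0,0,0],[0,0,0,0],[0,0,0,0],[0,0,0,0],[0,0,-0.2,0],[0,0,-0.3,0]]]}' 50 && python3 -m pendant '{"deltas": [[[0,0,-0.6,0],[0,0,-0.8,0],[0,0,-0.8,0],[0.5,-0.3,-0.5,0],[0.8,-0.4,0,0],[0.9,-0.3,0,0],[1,0,0,0],[1,0,0,0]]]}' && python3 -m pendant '{"deltas": [[[1,0,0,0],[1,0,0,0],[0.8,0,0,0],[0.5,0,0,0],[0,0,0,0],[0,0,0,0],[0,0,0,0],[0,0,0,0]]]}'; python3 - <<'E'
from h import *
plan(.589,.1732,0)
s,d=imaging.camera("scene")
e=cv2.resize(s[150:240,115:235],None,fx=6,fy=6,interpolation=cv2.INTER_CUBIC)
cv2.imwrite("pics/c3.png",cv2.convertScaleAbs(e,alpha=1.5))
E
```

```text
time_s: 15.25
eef_pos: [0.6401, -0.2892, 0.1359]
tool_rot: [-0.0, 0.707, 0.707, -0.0]
force: [0.3, 1.0, -0.3]
grip_width: 0.0498
grasp_force: 0.0
time_s: 16.25
eef_pos: [0.58, -0.0354, 0.2989]
tool_rot: [0.001, 0.707, 0.707, 0.0]
force: [1.4, 0.1, 0.4]
grip_width: 0.0499
grasp_force: 0.0
time_s: 17.25
eef_pos: [0.5806, 0.1597, 0.2971]
tool_rot: [0.0, 0.708, 0.706, -0.0]
force: [-0.4, 0.3, 0.0]
grip_width: 0.05
grasp_force: 0.0
tcp [0.5806 0.1597 0.2971] tilt deg [ 0.02 -0.02] ytool ang -0.12 F [-0.4  0.3  0. ] w 0.05 t 17.25
units dx,dy [0.225 0.14 ]
turn units -0.02 j7 -0.5028011057452537
```

View pics/c3.png

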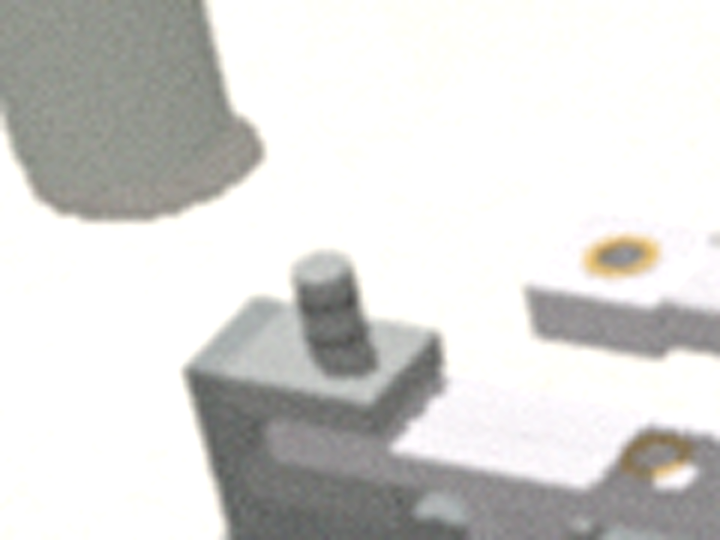

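The pin is seated with its head on the fork, at about (340,370) in the crop. The brass rings of both bushings are visible at (622,255) and (656,454).

```bash
python3 -m pendant '{"deltas": [[[0.2,0.13,0,0],[0,0,0.1,0],[0,0,0,0],[0,0,0,0],[0,0,0,0],[0,0,0,0],[0,0,0,0],[0,0,0,0]]]}'; python3 - <<'E'
from h import *
plan(.589,.1732,0)
print(at("scene",115-.5+656.5/6,150-.5+454.5/6,.074),at("scene",115-.5+622.5/6,150-.5+255.5/6,.15))
E
```

```text
time_s: 18.3
eef_pos: [0.5881, 0.1728, 0.2909]
tool_rot: [0.0, 0.707, 0.707, -0.0]
force: [-0.0, 0.7, 0.1]
grip_width: 0.0501
grasp_force: 0.0
tcp [0.5881 0.1728 0.2909] tilt deg [ 0.   -0.01] ytool ang -0.03 F [-0.   0.7  0.1] w 0.0501 t 18.3
units dx,dy [0.007 0.014]
turn units -0.01 j7 -0.5266795343744554
[ 0.59271193 -0.19046546  0.074     ] [ 0.59277113 -0.19034279  0.15      ]
```

```bash
python3 -m pendant '{"deltas": [[[0,0.014,0.4,0],[0,0,0.5,0],[0,0,0.5,0],[0,0,0.4,0],[0,0,0.3,0],[0,0,0.15,0],[0,0,0,0],[0,0,0,0]]]}' && python3 -m pendant '{"deltas": [[[0,0,0,0],[0,0,0,0],[0,0,0,0],[0,0,0,0],[0,0,0,0],[0,0,0,0],[0,0,0,0],[0,0,0,0]]]}' 0 80 ;python3 -c "
from h import *
plan(.593,-.190,0)"
```

```text
time_s: 19.3
eef_pos: [0.5894, 0.173, 0.1568]
tool_rot: [0.0, 0.707, 0.707, 0.001]
force: [0.8, 0.2, 0.2]
grip_width: 0.05
grasp_force: 0.0
time_s: 20.3
eef_pos: [0.5894, 0.173, 0.1566]
tool_rot: [0.0, 0.707, 0.707, 0.0]
force: [-0.3, 0.0, 5.7]
grip_width: 0.0178
grasp_force: 77.9
tcp [0.5894 0.173  0.1566] tilt deg [0.07 0.01] ytool ang -0.02 F [-0.3  0.   5.7] w 0.0178 t 20.3
units dx,dy [-6.05   0.063]
turn units -0.0 j7 -0.5732711473479543
```

```bash
python3 -m pendant '{"deltas": [[[0,0,-0.2,0],[0,0,-0.4,0],[0,0,-0.6,0],[0,0,-0.6,0],[0,0,-0.5,0],[0,0,-0.4,0],[0,0,-0.1,0],[0,0,0,0]]]}' && python3 -m pendant '{"deltas": [[[-0.3,0.06,0,0],[-0.7,0,0,0],[-1,0,0,0],[-1,0,0,0],[-1,0,0,0],[-1,0,0,0],[-0.6,0,0,0],[-0.4,0,0,0]]]}' && python3 -m pendant '{"deltas": [[[0,0,0,0],[0,0,0,0],[0,0,0,0],[0,0,0,0],[0,0,0,0],[0,0,0,0],[0,0,0,0],[0,0,0,0]]]}'; python3 - <<'E'
from h import *
plan(.593,-.190,0)
s,d=imaging.camera("scene")
e=cv2.resize(s[90:240,135:275],None,fx=4,fy=4,interpolation=cv2.INTER_CUBIC)
cv2.imwrite("pics/c4.png",cv2.convertScaleAbs(e,alpha=1.5))
p=readout.state()["eef_pos"]; f=p-[0,0,.1466]
print(((proj("scene",[f,f+[0,0,.14],f+[0,0,.17],[.593,-.19,.15]])-[135,90])*4).round(0), f)
E
```

```text
time_s: 21.3
eef_pos: [0.5888, 0.1727, 0.3234]
tool_rot: [-0.0, 0.707, 0.707, -0.0]
force: [0.3, 0.0, -3.0]
grip_width: 0.0178
grasp_force: 78.6
time_s: 22.3
eef_pos: [0.5914, -0.1907, 0.3228]
tool_rot: [-0.001, 0.708, 0.706, -0.001]
force: [-0.5, 0.7, -2.2]
grip_width: 0.0179
grasp_force: 78.5
time_s: 23.3
eef_pos: [0.5924, -0.1873, 0.3239]
tool_rot: [0.0, 0.707, 0.707, -0.0]
force: [-0.6, 1.4, -2.4]
grip_width: 0.018
grasp_force: 78.5
tcp [ 0.5924 -0.1873  0.3239] tilt deg [-0.   -0.01] ytool ang -0.03 F [-0.6  1.4 -2.4] w 0.018 t 23.3
units dx,dy [-0.046  0.01 ]
turn units -0.01 j7 0.10726530291555196
[[329. 360.]
 [279.  66.]
 [267.  -5.]
 [333. 409.]] [ 0.59242986 -0.18725008  0.17728711]
```

View pics/c4.png

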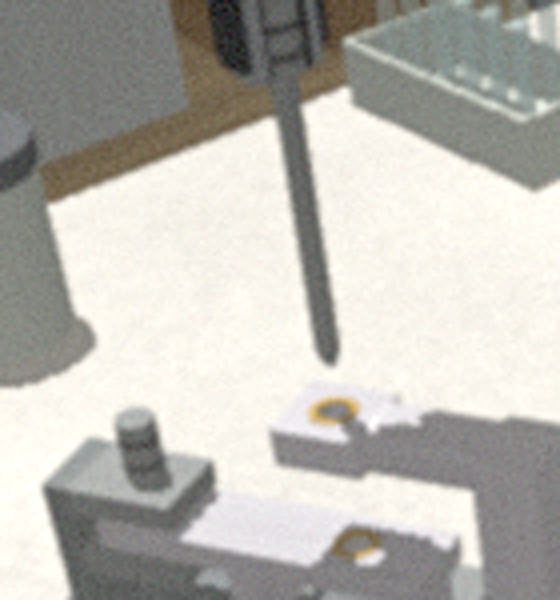

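The rod's foot at about (329,362) matches the expected (329,360), so it is upright and above the bushing, whose ring is at (333,410).

```bash
python3 -m pendant '{"deltas": [[[-0.045,0.01,0,0],[0,0,0,0],[0,0,0.2,0],[0,0,0.1,0],[0,0,0.1,0],[0,0,0.1,0],[0,0,0.1,0],[0,0,0,0]]]}';python3 -c "
from h import *
plan(.593,-.190,0)"
```

```text
time_s: 24.35
eef_pos: [0.5928, -0.1899, 0.2873]
tool_rot: [-0.0, 0.707, 0.707, -0.0]
force: [1.0, -0.0, -2.3]
grip_width: 0.0178
grasp_force: 78.5
tcp [ 0.5928 -0.1899  0.2873] tilt deg [-0.04  0.01] ytool ang -0.02 F [ 1.  -0.  -2.3] w 0.0178 t 24.35
units dx,dy [-0.001  0.003]
turn units -0.0 j7 0.10547405314441574
```

```bash
python3 -m pendant '{"deltas": [[[0,0,0.1,0],[0,0,0.15,0],[0,0,0.15,0],[0,0,0.15,0],[0,0,0.15,0],[0,0,0.15,0],[0,0,0.1,0],[0,0,0,0]]]}';python3 -c "
from h import *
plan(.593,-.190,0)"
```

```text
time_s: 25.35
eef_pos: [0.5928, -0.1899, 0.2304]
tool_rot: [-0.0, 0.707, 0.707, -0.0]
force: [0.6, -0.3, -2.6]
grip_width: 0.0179
grasp_force: 78.5
tcp [ 0.5928 -0.1899  0.2304] tilt deg [-0.04  0.01] ytool ang -0.03 F [ 0.6 -0.3 -2.6] w 0.0179 t 25.35
units dx,dy [-0.002  0.003]
turn units -0.01 j7 0.092878298790413
```

Foot at 84 mm with no contact force. The target is 36 mm, i.e. TCP 0.1826.

```bash
python3 -m pendant '{"deltas": [[[0,0,0.08,0],[0,0,0.08,0],[0,0,0.08,0],[0,0,0.08,0],[0,0,0.08,0],[0,0,0.05,0],[0,0,0,0],[0,0,0,0]]]}';python3 -c "
from h import *
plan(.593,-.190,0)"
```

```text
time_s: 26.35
eef_pos: [0.5931, -0.19, 0.204]
tool_rot: [0.0, 0.707, 0.707, -0.0]
force: [0.4, -0.4, -3.4]
grip_width: 0.0176
grasp_force: 78.5
tcp [ 0.5931 -0.19    0.204 ] tilt deg [ 0.01 -0.01] ytool ang -0.03 F [ 0.4 -0.4 -3.4] w 0.0176 t 26.35
units dx,dy [-0.001 -0.001]
turn units -0.01 j7 0.08528409415754283
```

```bash
python3 -m pendant '{"deltas": [[[0,0,0.08,0],[0,0,0.08,0],[0,0,0.08,0],[0,0,0.07,0],[0,0,0.04,0],[0,0,0,0],[0,0,0,0],[0,0,0,0]]]}'; python3 - <<'E'
from h import *
plan(.593,-.190,0)
s,d=imaging.camera("scene")
e=cv2.resize(s[120:290,130:300],None,fx=3.5,fy=3.5,interpolation=cv2.INTER_CUBIC)
cv2.imwrite("pics/c5.png",cv2.convertScaleAbs(e,alpha=1.7))
p=readout.state()["eef_pos"]; f=p-[0,0,.1466]
print(f,((proj("scene",[f,f+[0,0,.14]])-[130,120])*3.5).round(0))
E
```

```text
time_s: 27.35
eef_pos: [0.593, -0.19, 0.183]
tool_rot: [0.0, 0.707, 0.707, -0.0]
force: [-0.1, -1.6, -3.0]
grip_width: 0.0179
grasp_force: 78.5
tcp [ 0.593 -0.19   0.183] tilt deg [-0.   -0.01] ytool ang -0.03 F [-0.1 -1.6 -3. ] w 0.0179 t 27.35
units dx,dy [0. 0.]
turn units -0.01 j7 0.07852212341543927
[ 0.59297097 -0.19000508  0.03633242] [[338. 423.]
 [302. 210.]]
```

View pics/c5.png

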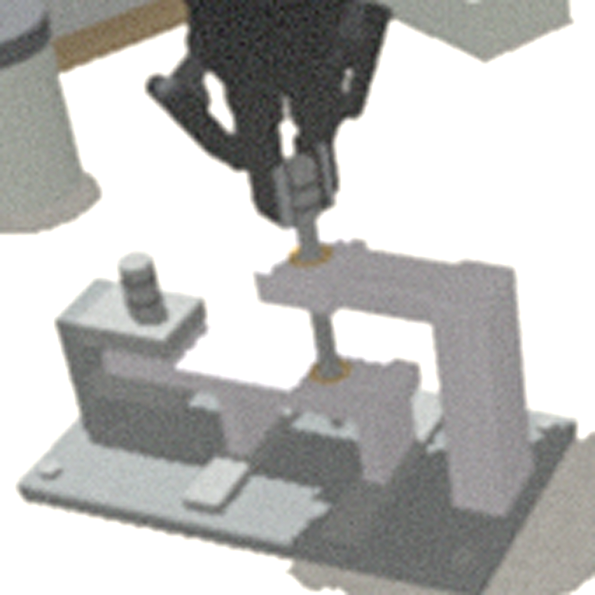

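The rod runs through both bushings, with its foot visible below the slide at about (338,422), as predicted for a height of 36 mm. The pin is still seated at about (150,310). Handing in.

```bash
python3 -c "
from bench import ctrl
print(ctrl.close_job())"
```

```text
the job is handed in; nothing more can be done
None
```

The job is handed in: the lock pin is seated with its head on the fork and released, and the guide rod is threaded through both bushings and still held upright, its foot about 36 mm above the bench, midway between the lower bushing and the base plate.

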